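# Loosen the slicing stop and push it home

### The job

Free the stop on the slicing guide and set it for the widest cut: with a fingertip on its knurled rim, roll the locking wheel two full turns anticlockwise seen from above, giving or taking a quarter turn, while the stop stays where it is. Then push the stop's wooden fence along its rail to the left until the carriage is fully home against the left end block, leaving the wheel at its two turns. Use gentle pushes of the fingers only, never grip or ram the guide's parts, and leave the things round about (and the garlic on the board) where they are.

Things in the scene. Friction and masses are not known exactly. Their poses are not given: they have to be found in the camera images.
- slicing_guide: Fixed slicing guide: a light wooden board 190 x 300 x 18 mm lying on the worktop, screwed down. Origin at the centre of its underside; x away from the robot, y to the left along the 300 mm side (yaw within 0.3 rad), z up. A steel rail runs along y at x = +45 mm, with dark steel end blocks (50 x 20 mm, tops at z = 46 mm) centred at y = -100 and +100 mm. The carriage (46 x 60 mm, top at z = 52 mm) rides on the rail and carries a wooden fence and, on top, the knurled wheel
- lock_wheel (a joint): angle of the big aluminium locking wheel (upright axis, 96 mm over the 18 upright round ribs of its rim, 8 mm wide and 4 mm proud; 24 mm tall). Rad, 0 as found, grows anticlockwise seen from above; two turns = 12.57. About 2 N at the rim turn it, it stays where left, can go far past two turns and rises 2 mm a turn. A finger's travel may slip or roll on it, so watch the wheel itself
- wheel_centre (a point): middle of the wheel, on its axis, half way up its rim: the rim reaches 12 mm above and below this point (as found its underside is at z = 60 mm above the worktop). No part of the guide under or beside the rim is higher than 52 mm; a boss and the stud stand up to 30 mm above this point, on the axis. It moves with the carriage
- wheel_mark (a point): dark round pip with a short bar, on top of the wheel 31 mm from its axis; turns with the wheel and shows its angle. As found it lies straight on the robot's side of the axis (the guide's -x)
- stop_slide (a joint): position of the carriage along the rail, m: 0 at the right end block, 0.110 fully home against the left one; as found 0 to 0.045. About 8 N (along the rail) move it, and it stays where it is left; a finger held hard against the wheel sideways would shift it too
- fence_push (a point): on the right (-y) face of the wooden fence, half way up (34 mm above the worktop), 15 mm before its near end: where to push it to the left. The fence is a wall 14 mm thick (y) and 105 mm long (x), from 20 to 48 mm above the worktop; its near 65 mm stand clear of the wheel above it
- garlic: garlic bulb, 60 x 57 x 58 mm, standing on the left end of the board; origin at its underside; leave it
- salt_mill: turned wooden mill, 56 mm across, 165 mm tall, standing to the left; origin at its underside; leave it
- mug: white mug, 83 x 115 x 86 mm, to the left; origin at its underside; leave it
- lemon: lemon, 78 x 55 x 56 mm, front left; origin at its underside; leave it
- salt_box: small carton, 45 x 63 x 112 mm, standing to the right; origin at its underside; leave it
- peeler: black peeler, 170 x 25 x 18 mm, lying front right; origin at its underside; leave it

How it is judged (in metres and radians):
On the way, in this order (a step that is already met when the one before it is completed fails the run):
1. the wheel is loosened by two full turns (within a quarter turn) while the stop stays in place (value of joint lock_wheel between 10.9956 and 14.1372 rad and distance of wheel_centre from where it was at the start of the episode below 0.02 m and value of joint stop_slide below 0.08 m), for 0.2 s.
2. the carriage is home against the left end block (value of joint stop_slide above 0.106 m), for 0.2 s.
At the end, for the whole second after the job is handed in: the wheel stands still, 1.75 to 2.25 turns anticlockwise of where it was found, and the carriage is within 4 mm of the left end of its travel (value of joint lock_wheel between 10.9956 and 14.1372 rad and value of joint stop_slide above 0.106 m and velocity of joint lock_wheel between -0.05 and 0.05 rad/s); the robot touches nothing.
It fails at once if the stop is shifted by more than 20 mm before the wheel is loosened (distance of wheel_centre from where it was at the start of the episode above 0.02 m and value of joint lock_wheel below 10.9956 rad).
It fails at once if the guide's parts are gripped or rammed (fingers press with more than 40 N) (contact force between the fingers and slicing_guide above 40 N).
It fails at once if a thing standing round about is shifted by more than 20 mm or lifted (distance of any of garlic, salt_mill, mug, lemon, salt_box, peeler from where it was at the start of the episode above 0.02 m).
It also fails if it takes over 67 s, if anything falls off the work surface, if the arm or the gripper's body presses on something with over 40 N, if the wrist force passes 120 N, or if a joint passes its speed limit or range.

### The arm

A 6-joint arm with a two-finger parallel gripper is mounted at the origin on a cart in front of the work surface, level with it; the furniture and walls round the work are solid. World frame = base frame: x ahead of the robot, y to its left, z up, the work surface at z = 0. Lengths are in m, angles in degrees, forces in N, time in s.
With the tool pointing down it reaches from about 0.375 to 0.75 m from the base axis. Payload 9 kg.
Tool frame: the origin (TCP) lies where the fingers leave the gripper's body, on its centre line; the fingertips stand 73 mm ahead of it and the grasp point (between the pads) lies 54 mm ahead of it (robot.tip_reach is the distance from the TCP to the fingertips, in m); z points along the fingers, y is the direction in which the jaws open and shut (so a half turn about z gives the same grasp; the last joint's range is limited). The gripper opens to 85 mm and grips with 20 to 120 N. Pads are 22 mm wide; open, the fingers measure 114 mm over their backs; the gripper's body (76 mm by 85 mm) begins 54 mm behind the grasp point. The pads swing forward as they close: fully open they stand 13 mm farther back than shut.
Start: joints at [51.641, 5.964, 5.575, 89.605, 0, 77.527], TCP at [0.262, 0.54, 0.304] pointing down, gripper open.
Joint ranges: [-171.21, 171.21], [-48.23, 106.86], [-62.78, 66.21], [-105.2, 120.99], [-86.42, 89.51], [-180, 180]. Speed limits (degrees/s): [127.2, 127.2, 147.25, 180, 180, 180].

### API

Orientations are given as [roll, pitch, yaw] about the fixed x, y, z axes, in that order (R = Rz(yaw) Ry(pitch) Rx(roll)).
In Python, from plant import robot gives the robot as it stands. Calls block until the motion is done:
- robot.move_pose(position, orientation): joint-space move of the TCP to a pose.
- robot.line_to(position, vel=0.15, rotation=None, guard=None): straight line of the TCP; rotation=None keeps the orientation; vel is the mean speed in m/s. With guard (N) it stops when the force on the tool has changed by that much, and returns True; else False.
- robot.goto_joints(angles): joint-space move.
- robot.set_gripper(opening): finger opening in m; the grip force is fixed at half the most; returns when the fingers have stopped.
- robot.pause(seconds).
- robot.ik(position, orientation): joint angles nearest the present ones, or None.
- robot.observe(): the state.
- robot.grab_frame(name): name is "scene" or "top" or "wrist"; returns the picture (400x640x3 uint8, blue, green, red); there is no depth.
- robot.get_calibration(name): a dict with "vertical_fov" (degrees; the focal length in pixels is half the picture's height over the tangent of half this angle, whatever the lens; pixels are square), "cx", "cy" (the principal point, pixels), "k1" (the pictures are not rectified: a ray, as slopes to the right and down, at radius r is drawn at 1 + k1 r^2 times it, then the intrinsics apply), "rvec" (rotation vector, rad) and "tvec" (3), from world to camera coordinates, as OpenCV has them. Camera axes: x right, y down, z forward; pixel columns grow to the right and rows downward; lengths in m; the calibration is good to about 2 mm. A picture is of the moment at which its call begins: read the wrist's pose just before it. get_calibration takes no time and is no camera call; for the wrist camera it gives the pose at the moment of the call.
A pose or a line that the arm cannot do raises robot.IKError and nothing moves.
- robot.job_done(): hands the job in, once; it reports no verdict.
The state is a dict: "time": time; "q": joint angles; "qvel": joint speeds; "joint_torque": joint torques, N m; "tool_pos": TCP position; "tcp_rot": TCP orientation; "ft_force": force on the tool from outside, world axes, zero at the start; "torque": the same for the moment, N m; "gripper_width": finger opening in m.
Only numpy, scipy, OpenCV 4.12 (cv2) and the standard library are available. Lean on these libraries where they do the work, as an engineer would, in place of code of your own. Each camera call takes 0.05 s, during which the arm holds its last target.

## Working session

There is one attempt and no reset: what is moved stays moved. The work goes in short steps, each a Python script; the robot and the scene stay as the last script left them, time stands still between calls to the robot, and variables do not carry over. Pictures are saved under pics/ and viewed, and the job is handed in when it is done.

```bash
ls; mkdir -p pics; python3 - <<'E'
from plant import robot
import cv2
o=robot.observe();print(o['time'],o['tool_pos'],o['tcp_rot'],o['ft_force'],o['gripper_width'],robot.tip_reach)
for n in("scene","top","wrist"):
    f=robot.grab_frame(n);cv2.imwrite(f'pics/{n}0.png',f);print(n,robot.get_calibration(n))
E
```

```text
pics
0.0 [0.26174733 0.53960412 0.30310238] [-1.79920547e+02 -1.91246890e-02  1.54117281e+02] [0.48779991 0.15489235 0.23658568] 0.08563284372912938 0.0726
scene {'vertical_fov': 46.31482197810649, 'cx': 320.6911593671429, 'cy': 198.32590807978448, 'k1': -0.054674317956052126, 'rvec': array([ 2.06623352, -0.00831916, -0.00570156]), 'tvec': array([-0.4839313 ,  0.08832562,  1.48190001])}
top {'vertical_fov': 53.52758609805876, 'cx': 321.8124887830853, 'cy': 194.3741186875531, 'k1': -0.07128257826192128, 'rvec': array([ 2.15612314, -2.07303078,  0.21488919]), 'tvec': array([0.03692604, 0.48130237, 1.12262136])}
wrist {'vertical_fov': 61.52636629693481, 'cx': 316.6518982960501, 'cy': 202.47554957146852, 'k1': 0.005767795922736143, 'rvec': array([-2.41877367, -1.5147189 , -0.24772493]), 'tvec': array([-0.59889851, -0.04292784,  0.37976025])}
```

View pics/scene0.png

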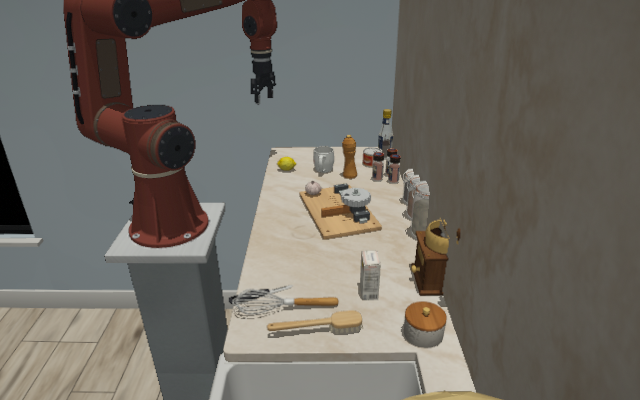

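View pics/top0.png

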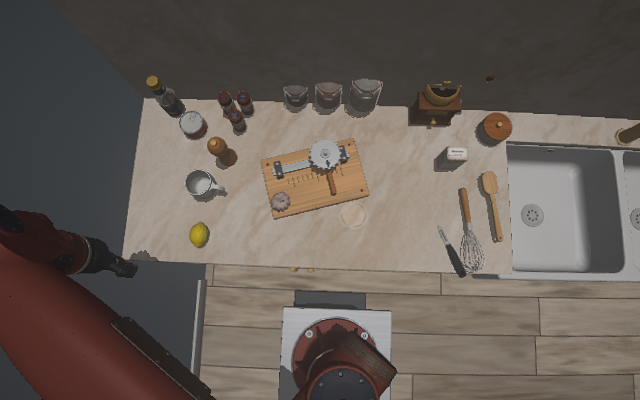

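View pics/wrist0.png

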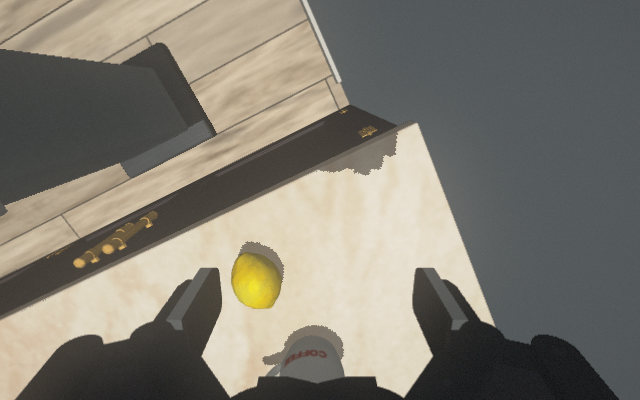

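The top view shows the guide: wheel near (325,154), fence running down to about (333,192), garlic at (281,201). I'll enlarge it and cast rays.

```bash
cat > h.py <<'E'
import numpy as np, cv2
from plant import robot
def K(c):
    f=200/np.tan(np.radians(c['vertical_fov'])/2)
    return np.array([[f,0,c['cx']],[0,f,c['cy']],[0,0,1.]]),np.array([c['k1'],0,0,0,0.])
def cast(c,px,z):
    k,d=K(c);R,_=cv2.Rodrigues(c['rvec'])
    p=cv2.undistortPoints(np.array(px,float).reshape(-1,1,2),k,d).reshape(-1,2)
    r=np.c_[p,np.ones(len(p))]@R; o=-R.T@c['tvec']
    return o+r*((z-o[2])/r[:,2])[:,None]
def proj(c,P):
    k,d=K(c);return cv2.projectPoints(np.array(P,float).reshape(-1,1,3),c['rvec'],c['tvec'],k,d)[0].reshape(-1,2)
E
python3 - <<'E'
from h import *
f=cv2.imread('pics/top0.png');cv2.imwrite('pics/topc.png',cv2.resize(f[120:230,245:385],None,fx=5,fy=5,interpolation=cv2.INTER_CUBIC))
c=robot.get_calibration('top');print(cast(c,[[326,154]],.084),cast(c,[[263,158],[354,139],[368,184],[274,217]],.018), cast(c,[[216,144]],.165))
E
```

```text
[[0.59327324 0.0481087  0.084     ]] [[ 0.59344283  0.24234423  0.018     ]
 [ 0.66657168 -0.03786147  0.018     ]
 [ 0.52371334 -0.08377439  0.018     ]
 [ 0.41085089  0.19657052  0.018     ]] [[0.58493741 0.35056753 0.165     ]]
```

View pics/topc.png

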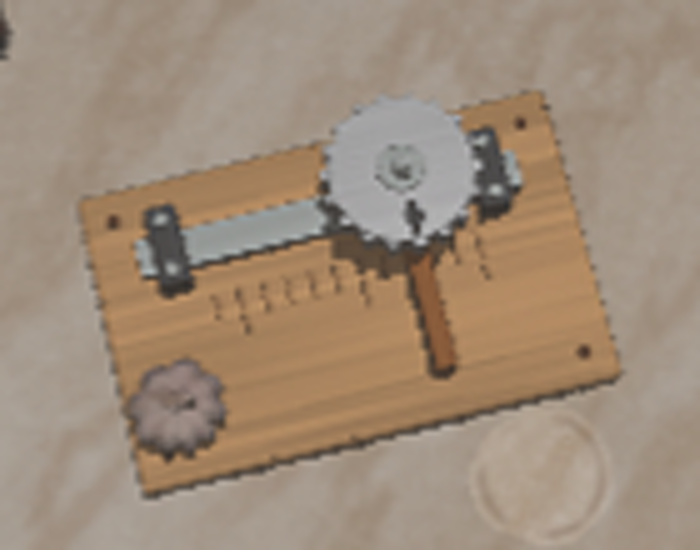

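```bash
python3 - <<'E'
from h import *
from scipy.spatial.transform import Rotation as Ro
o=robot.observe();c=robot.get_calibration('wrist')
R,_=cv2.Rodrigues(c['rvec']);cam=-R.T@c['tvec'];T=Ro.from_euler('xyz',o['tcp_rot'],degrees=True).as_matrix()
print('cam in tool',T.T@(cam-o['tool_pos']),'\naxes in tool (cols x,y,z)\n',T.T@R.T)
for y in range(-180,180,30):
    q=robot.ik([.54,.05,.30],[180,0,y]); print(y,None if q is None else np.round(q,0))
E
```

```text
cam in tool [ 0.08089462 -0.0004681  -0.06937944] 
axes in tool (cols x,y,z)
 [[-2.38427575e-04 -9.47150078e-01 -3.20790700e-01]
 [ 9.99999931e-01 -1.33887518e-04 -3.47940215e-04]
 [ 2.86601731e-04 -3.20790761e-01  9.47150044e-01]]
-180 [-9. -4. -5. 89.  0. -9.]
-150 [ -9.  -4.  -5.  89.   0. -39.]
-120 [ -9.  -4.  -5.  89.   0. -69.]
-90 [ -9.  -4.  -5.  89.   0. -99.]
-60 [  -9.   -4.   -5.   89.    0. -129.]
-30 [  -9.   -4.   -5.   89.    0. -159.]
0 [ -9.  -4.  -5.  89.   0. 171.]
30 [ -9.  -4.  -5.  89.   0. 141.]
60 [ -9.  -4.  -5.  89.   0. 111.]
90 [-9. -4. -5. 89.  0. 81.]
120 [-9. -4. -5. 89.  0. 51.]
150 [-9. -4. -5. 89.  0. 21.]
```

```bash
python3 - <<'E'
from h import *
robot.move_pose([.59,.048,.30],[180,0,180]);print(robot.observe()['time'])
robot.set_gripper(0.0);o=robot.observe();print(o['time'],o['gripper_width'],o['tool_pos'],o['ft_force'])
c=robot.get_calibration('wrist');f=robot.grab_frame('wrist');cv2.imwrite('pics/w1.png',f);np.save('w1.npy',c,allow_pickle=True)
cv2.imwrite('pics/s1.png',robot.grab_frame('scene'))
g=cv2.imread('pics/s1.png')[90:260,280:440];cv2.imwrite('pics/s1c.png',cv2.resize(g,None,fx=3.5,fy=3.5))
E
```

```text
2.2667
3.0333 -0.00011293421452038266 [0.59000178 0.04798348 0.2999846 ] [-0.03949564 -0.62239064  0.22559879]
```

View pics/w1.png

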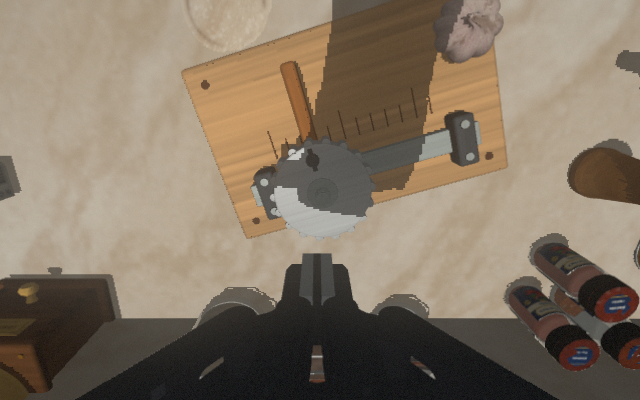

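View pics/s1c.png

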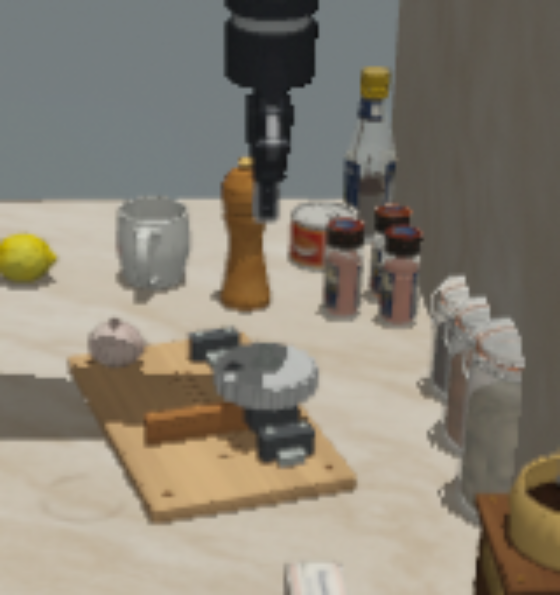

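```bash
python3 - <<'E'
from h import *
f=cv2.imread('pics/w1.png')
a=cv2.resize(f[125:245,240:390],None,fx=5,fy=5,interpolation=cv2.INTER_CUBIC);cv2.imwrite('pics/w1c.png',a)
b=cv2.convertScaleAbs(f[240:330,260:375],alpha=2.5);cv2.imwrite('pics/w1d.png',cv2.resize(b,None,fx=6,fy=6,interpolation=cv2.INTER_CUBIC))
E
```

```text
(no output)
```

View pics/w1c.png

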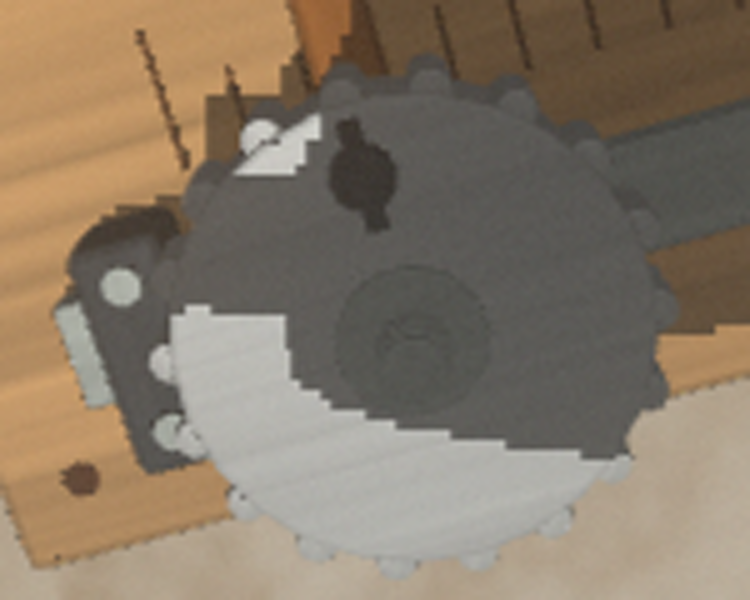

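View pics/w1d.png

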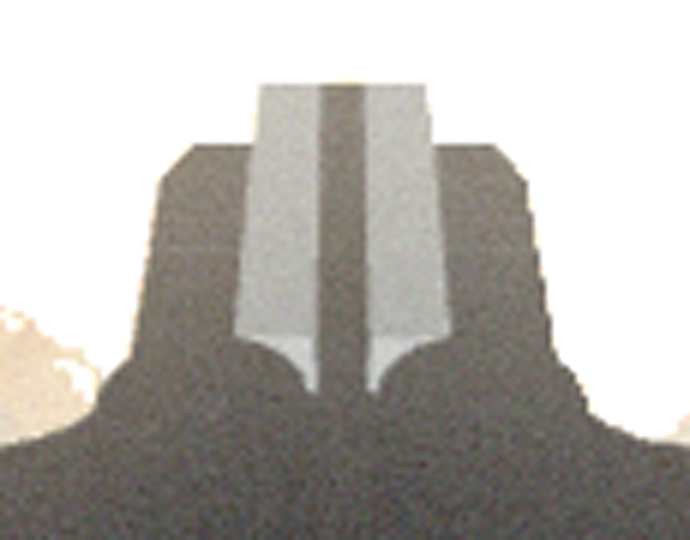

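```bash
python3 - <<'E'
from h import *
f=cv2.imread('pics/s1.png')
b=cv2.convertScaleAbs(f[110:160,335:380],alpha=2);cv2.imwrite('pics/s1d.png',cv2.resize(b,None,fx=11,fy=11,interpolation=cv2.INTER_NEAREST))
c=robot.get_calibration('scene')
print(proj(c,[[.59,.048,z] for z in (.2274,.2374,.2474,.2674,.30)]), proj(c,[[.579,.0415,.2274],[.601,.0415,.2274]]))
w=np.load('w1.npy',allow_pickle=True).item()
print(proj(w,[[.59-.011,.048+y,.2274] for y in(-.0065,0,.0065)]))
ed=np.array([(172,320),(185,400),(300,525),(345,548),(430,557),(520,535),(570,500),(645,275),(430,95),(380,97),(515,120),(590,180)])/5+[240,125]
P=cast(w,ed,.084)[:,:2]
def fit(P):
    A=np.c_[2*P,np.ones(len(P))];s=np.linalg.lstsq(A,(P**2).sum(1),rcond=None)[0];r=np.sqrt(s[2]+s[:2]@s[:2]);return s[:2],r,np.hypot(*(P-s[:2]).T)-r
print(fit(P))
m=cast(w,np.array([[363,177]])/5+[240,125],.084)[0];d=m[:2]-fit(P)[0];print('mark',m,np.hypot(*d),np.degrees(np.arctan2(d[1],d[0])))
# boss
print(cast(w,np.array([[412,340]])/5+[240,125],.10))
t=robot.get_calibration('top')
print(cast(t,[[296,90],[329,87],[366,82]],.12),cast(t,[[365,114]],0))
# fence near end  top image & wrist
print('fence',cast(t,np.array([[431,370],[455,370],[408,260],[432,255]])/5+[245,120],.048),cast(w,[[281,65],[296,62],[304,137],[315,137]],.048))
E
```

```text
[[355.06192073 152.29491585]
 [355.14994966 149.23045491]
 [355.23839528 146.14598468]
 [355.41654091 139.91640943]
 [355.71052107 129.58617367]] [[351.56633917 153.15939239]
 [358.85190751 153.10378228]]
[[305.29949959 247.50431898]
 [319.21263065 247.50558908]
 [333.1269484  247.50774979]]
(array([0.5959564 , 0.05178398]), np.float64(0.04249898719837024), array([ 1.05808908e-04, -8.45073924e-05, -9.52345138e-04,  6.85160735e-05,
        2.49728299e-04,  6.49490739e-04,  1.69588552e-04, -1.45313765e-04,
        4.97917486e-04,  4.42178329e-04, -1.36669092e-04, -8.96510524e-04]))
mark [0.56710884 0.04320066 0.084     ] 0.030097427530238093 -163.4301292051742
[[0.59151344 0.0515107  0.1       ]]
[[ 0.7753252   0.14366055  0.12      ]
 [ 0.78885096  0.04690659  0.12      ]
 [ 0.80983819 -0.06213226  0.12      ]] [[ 0.75962005 -0.07299268  0.        ]]
fence [[0.48187005 0.02811353 0.048     ]
 [0.48243389 0.01392715 0.048     ]
 [0.54848001 0.04415105 0.048     ]
 [0.55214702 0.02990591 0.048     ]] [[0.48887819 0.01508367 0.048     ]
 [0.48642373 0.0284264  0.048     ]
 [0.55202968 0.0346772  0.048     ]
 [0.55203109 0.04509515 0.048     ]]
```

View pics/s1d.png

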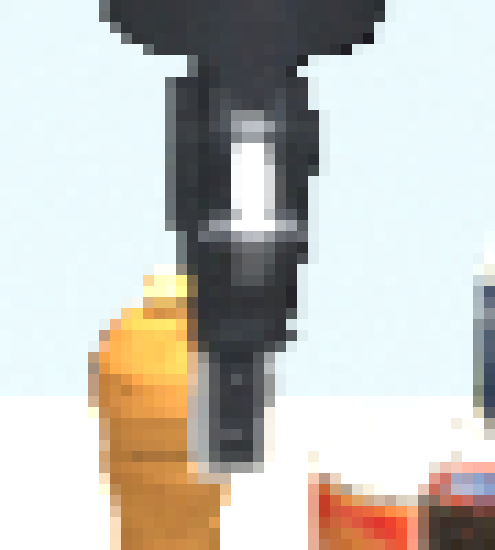

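```bash
python3 - <<'E'
from h import *
robot.move_pose([.585,.05,.30],[180,0,0]);o=robot.observe();print(o['time'],o['tool_pos'],o['q'][5])
c=robot.get_calibration('wrist');f=robot.grab_frame('wrist');cv2.imwrite('pics/w2.png',f);np.save('w2.npy',c,allow_pickle=True)
p=proj(c,[[.594,.05,.084]])[0].astype(int);print(p)
x0,y0=p[0]-75,p[1]-60;print(x0,y0)
cv2.imwrite('pics/w2c.png',cv2.resize(f[y0:y0+120,x0:x0+150],None,fx=5,fy=5,interpolation=cv2.INTER_CUBIC))
E
```

```text
5.7833 [0.58500637 0.04999236 0.29997121] 172.10602323893465
[315 179]
240 119
```

View pics/w2c.png

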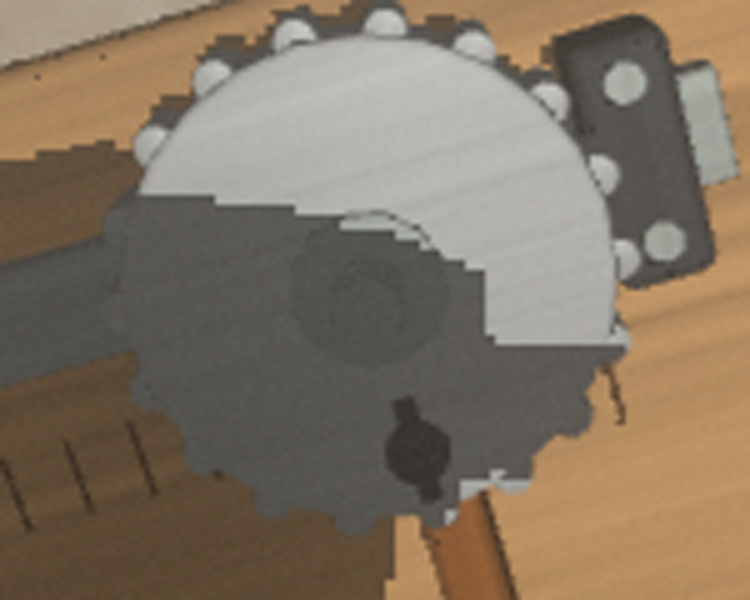

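View pics/w2.png

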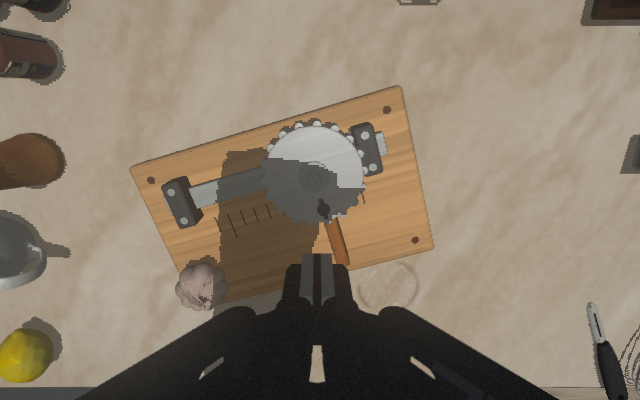

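```bash
python3 - <<'E'
from h import *
w=np.load('w1.npy',allow_pickle=True).item();v=np.load('w2.npy',allow_pickle=True).item()
def fit(P):
    A=np.c_[2*P,np.ones(len(P))];s=np.linalg.lstsq(A,(P**2).sum(1),rcond=None)[0];r=np.sqrt(s[2]+s[:2]@s[:2]);return s[:2],r,np.round(1e3*(np.hypot(*(P-s[:2]).T)-r),1)
e1=np.array([(172,320),(185,400),(345,548),(430,557),(520,535),(570,500),(645,275),(430,95),(380,97),(515,120),(590,180)])/5+[240,125]
e2=np.array([(140,195),(190,125),(250,75),(320,46),(385,38),(450,52),(520,92),(575,150),(605,215),(615,290),(612,340)])/5+[240,119]
r=[]
for c,e,m,b in((w,e1,(363,177),(412,340)),(v,e2,(417,453),(368,288))):
    o=(240,125) if c is w else (240,119)
    f=fit(cast(c,e,.084)[:,:2]);M=cast(c,[np.array(m)/5+o],.084)[0][:2];d=M-f[0];B=cast(c,[np.array(b)/5+o],.10)[0][:2]
    print(f,'mark',M,np.hypot(*d),np.degrees(np.arctan2(d[1],d[0])),'boss',B);r.append((f[0],M,B))
print([(a+b)/2 for a,b in zip(*r)])
# same board corners both views z=.018
print(cast(w,[[182,71],[248,238],[508,166]],.018),cast(v,[[433,249],[401,86],[131,167]],.018))
print('endblk L top',cast(w,[[461,139]],.046),cast(v,[[182,201]],.046),'R',cast(v,[[370,148]],.046))
print('fence near end',cast(v,[[334,266],[349,264]],.048))
E
```

```text
(array([0.59606811, 0.05166913]), np.float64(0.04259602277784861), array([-0.1, -0.3, -0.2,  0.1,  0.5,  0.1, -0.1,  0.5,  0.4, -0.1, -0.8])) mark [0.56710884 0.04320066] 0.030172081178005947 -163.69966578064003 boss [0.59151344 0.0515107 ]
(array([0.59563359, 0.05078192]), np.float64(0.04278496541768447), array([ 0.4, -0.6, -0.3,  0.1,  0.6,  0.3, -0.2, -0.2, -0.4, -0.3,  0.5])) mark [0.56556088 0.04265023] 0.03115272468197065 -164.8690077997364 boss [0.60022939 0.05127757]
[array([0.59585085, 0.05122552]), array([0.56633486, 0.04292544]), array([0.59587142, 0.05139414])]
[[ 0.49250278 -0.08445258  0.018     ]
 [ 0.67057753 -0.03199301  0.018     ]
 [ 0.58673883  0.2499043   0.018     ]] [[ 0.49337891 -0.08589289  0.018     ]
 [ 0.67147843 -0.03457403  0.018     ]
 [ 0.5899532   0.24604879  0.018     ]]
endblk L top [[0.55427918 0.18428958 0.046     ]] [[0.5611527  0.18504789 0.046     ]] R [[ 0.6148942  -0.00263989  0.046     ]]
fence near end [[0.4880364  0.03000201 0.048     ]
 [0.49045667 0.01391599 0.048     ]]
```

```bash
cat >> h.py <<'E'
C=np.array([.5958,.0513]); TR=robot.tip_reach
def fp(phi,r,zt):
    a=np.radians(phi); return [C[0]+r*np.cos(a),C[1]+r*np.sin(a),zt+TR]
def rot(phi): return [180,0,(phi+210.6+180)%360-180]
def arc(p0,p1,r,z0,vel=.08,step=10,guard=15,log=True):
    n=max(1,int(np.ceil(abs(p1-p0)/step)))
    F=[]
    for p in np.linspace(p0,p1,n+1)[1:]:
        z=z0+.002*(p-p0)/360
        hit=robot.line_to(fp(p,r,z),vel=vel,rotation=rot(p),guard=guard)
        f=robot.observe()['ft_force'];F.append(np.round(f,1))
        if hit: print('GUARD at',p,f);break
    if log: print(*[tuple(float(x) for x in f) for f in F])
    return p
def snap(tag,cams=('wrist','top')):
    for n in cams:
        c=robot.get_calibration(n);f=robot.grab_frame(n);cv2.imwrite(f'pics/{tag}_{n}.png',f);np.save(f'{tag}_{n}.npy',c,allow_pickle=True)
E
python3 - <<'E'
from h import *
p0=205.7
for p in range(0,250,40):
    q=robot.ik(fp(p0+p,.0585,.076),rot(p0+p));print(p,None if q is None else np.round(q))
robot.move_pose(fp(p0,.080,.12),rot(p0));print(robot.observe()['time'],robot.observe()['ft_force'])
robot.line_to(fp(p0,.080,.076),vel=.12,guard=10)
h=robot.line_to(fp(p0,.0585,.076),vel=.05,guard=8);o=robot.observe();print(h,o['time'],o['tool_pos'],o['ft_force'])
snap('a')
arc(p0,p0+30,.0585,.076);print(robot.observe()['time'])
snap('b')
a=cv2.imread('pics/a_wrist.png');b=cv2.imread('pics/b_wrist.png');cv2.imwrite('pics/ab.png',cv2.resize(np.vstack([a,b]),(480,600)))
a=cv2.imread('pics/a_top.png');b=cv2.imread('pics/b_top.png');cv2.imwrite('pics/abt.png',cv2.resize(np.vstack([x[120:230,245:385] for x in(a,b)]),None,fx=2.7,fy=2.7))
E
```

```text
0 [-11.  -2. -19.  73.   0. 113.]
40 [-13.   3. -14.  73.   0.  70.]
80 [-13.  10.  -7.  74.   0.  31.]
120 [-10.  15.  -0.  74.   0.  -6.]
160 [ -6.  17.   2.  75.   0. -43.]
200 [ -3.  15.  -0.  74.   0. -80.]
240 [  -2.    9.   -7.   74.    0. -118.]
6.8333 [-0.73339237 -0.01728418  0.60750371]
False 7.9333 [0.54312879 0.026082   0.14850247] [ 0.99248123  0.12863219 -0.59103773]
(0.9, 0.0, -0.2) (-0.1, -0.6, 0.5) (-0.6, -1.4, 0.9)
9.0083
```

View pics/ab.png

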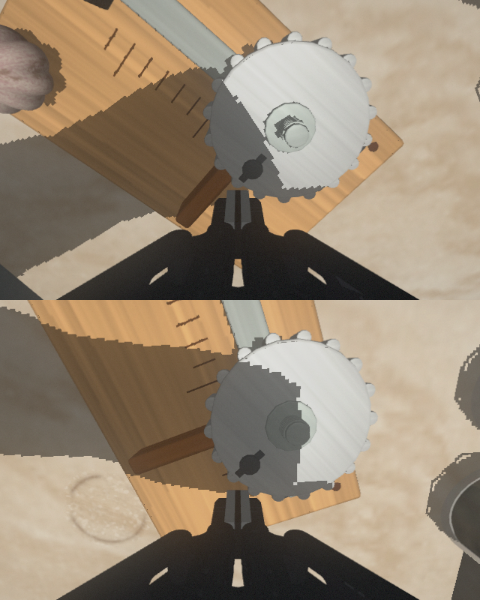

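View pics/abt.png

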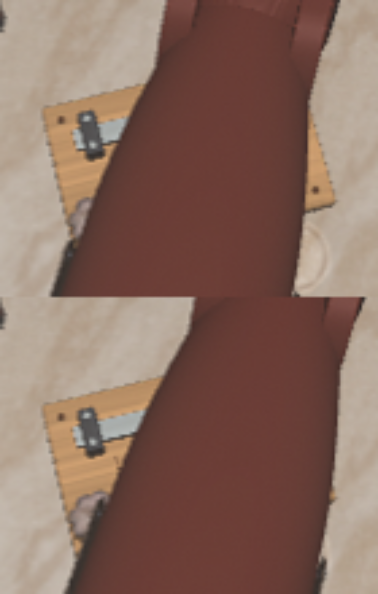

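The wrist view shows the wheel following the finger: the mark stays beside the tip at about (333,220) while the board has turned beneath. I'll continue the stroke.

```bash
python3 - <<'E'
from h import *
p0=205.7
pe=arc(p0+30,p0+240,.0585,.076+.002*30/360,vel=.10,step=15);print(pe,robot.observe()['time'])
snap('c',('wrist',))
E
```

```text
(-0.1, -1.1, -0.5) (1.0, -2.5, 0.0) (-0.2, -0.2, 0.4) (0.9, -0.6, -0.7) (0.8, -1.0, 0.2) (1.1, -1.0, -0.5) (-0.8, -0.2, -0.6) (1.2, -0.3, -0.5) (1.7, -0.8, 0.7) (2.3, -0.6, -0.2) (2.2, 0.3, 1.0) (0.8, 0.2, -0.5) (0.2, -0.0, 0.7) (-0.2, 0.4, -0.6)
445.7 14.825
```

View pics/c_wrist.png

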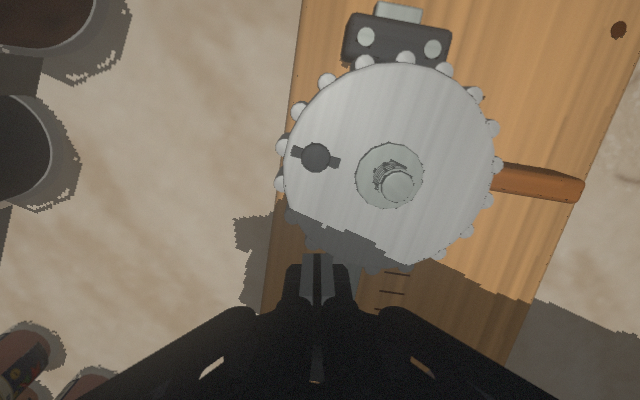

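```bash
cat >> h.py <<'E'
def fit(P):
    A=np.c_[2*P,np.ones(len(P))];s=np.linalg.lstsq(A,(P**2).sum(1),rcond=None)[0];r=np.sqrt(s[2]+s[:2]@s[:2]);return s[:2],r
def mang(tag,m,e,z=.085):
    c=np.load(f'{tag}_wrist.npy',allow_pickle=True).item()
    f=fit(cast(c,e,z)[:,:2]);d=cast(c,[m],z)[0,:2]-f[0];print('centre',f,'mark r',np.hypot(*d),'ang',np.degrees(np.arctan2(d[1],d[0])))
E
python3 - <<'E'
from h import *
mang('c',(316,158),[(284,163),(496,165),(390,62),(320,90),(465,92),(290,207),(405,265),(455,240)])
E
```

```text
centre (array([0.59642474, 0.05136705]), np.float64(0.04286276480261905)) mark r 0.03033935185962634 ang 12.452172697929992
```

```bash
python3 - <<'E'
from h import *
o=robot.observe();print(o['tool_pos'],fp(445.7,.0585,.0774),o['tcp_rot'],o['ft_force'])
p=442.5;z=.0774
robot.line_to(fp(p,.0585,z),vel=.05,rotation=rot(p),guard=5)
robot.pause(.2);print(robot.observe()['ft_force'])
h=robot.line_to(fp(p,.0525,z),vel=.01,guard=3.5);o=robot.observe()
print(h,'R',np.hypot(*(o['tool_pos'][:2]-C)),o['ft_force'],o['time'])
snap('d',('wrist',))
robot.line_to(fp(p,.0585,z),vel=.05)
print(robot.observe()['ft_force'])
E
```

```text
[0.60030238 0.10930637 0.14973745] [np.float64(0.6001862555193401), np.float64(0.10963533031121928), 0.15] [ 1.79966295e+02  6.32521698e-03 -6.40321377e+01] [-1.10427462 -0.33766303  0.20640485]
[-0.34453485  0.0662687  -0.68550183]
True R 0.05742348466890258 [1.08218063 3.1227947  1.68491649] 15.6583
[ 0.1475374   0.03960749 -0.04103837]
```

View pics/d_wrist.png

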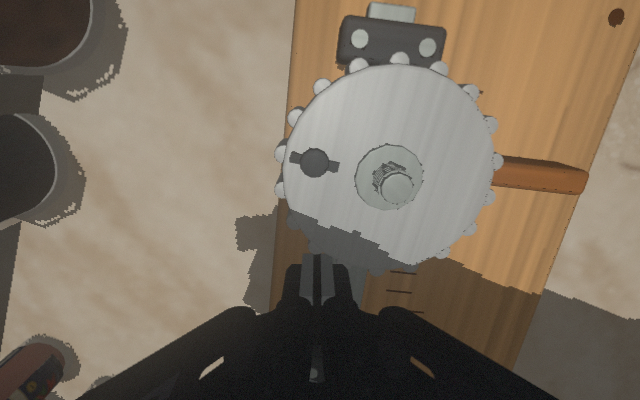

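```bash
python3 - <<'E'
from h import *
p=442.5
robot.line_to(fp(p,.078,.0774),vel=.15);robot.line_to(fp(p,.078,.125),vel=.2)
p0=202.5
robot.move_pose(fp(p0,.078,.125),rot(p0));print(robot.observe()['time'])
robot.line_to(fp(p0,.078,.077),vel=.2,guard=10)
robot.line_to(fp(p0,.0595,.077),vel=.1,guard=8)
robot.pause(.15)
h=robot.line_to(fp(p0,.0535,.077),vel=.015,guard=3.5);o=robot.observe()
print(h,'R',np.hypot(*(o['tool_pos'][:2]-C)),o['ft_force'],o['time'])
robot.line_to(fp(p0,.0580,.077),vel=.03)
ims=[];
for k in range(3):
    arc(p0+30*k,p0+30*k+30,.0580,.077+k*.00017,vel=.10,step=15)
    ims.append(cv2.resize(robot.grab_frame('wrist'),(384,240)))
print(robot.observe()['time']);snap('e',('wrist',))
cv2.imwrite('pics/e3.png',np.vstack([np.hstack(ims[:2]),np.hstack([ims[2],ims[2]*0])]))
E
```

```text
19.95
True R 0.0562838307290966 [-0.84415212 -2.44197054  3.66118987] 21.1583
(0.7, -0.9, -0.2) (-0.1, -0.6, 0.1)
(-0.3, -0.6, 0.4) (-0.0, -0.7, -0.1)
(-0.2, -2.0, 0.5) (1.1, -2.4, 0.5)
24.0083
```

View pics/e3.png

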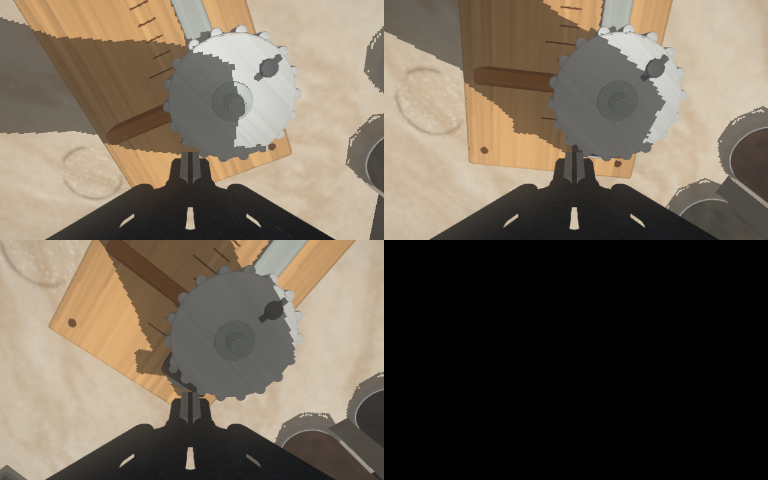

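```bash
sed -i 's/^C=np.array.*/C=np.array([.5961,.0518])/' h.py; python3 - <<'E'
from h import *
p0=292.5;ims=[]
for k in range(4):
    arc(p0+20*k,p0+20*k+20,.0574,.0775+k*.00011,vel=.10,step=10)
    ims.append(cv2.resize(robot.grab_frame('wrist'),(384,240)))
print(robot.observe()['time']);snap('f',('wrist',))
cv2.imwrite('pics/f3.png',np.vstack([np.hstack(ims[:2]),np.hstack(ims[2:])]))
E
```

```text
Traceback (most recent call last):
  File "h.py", line 22, in arc
    hit=robot.line_to(fp(p,r,z),vel=vel,rotation=rot(p),guard=guard)
                      ~~^^^^^^^
  File "h.py", line 15, in fp
    a=np.radians(phi); return [C[0]+r*np.cos(a),C[1]+r*np.sin(a),zt+TR]
                                                                    ^^
NameError: name 'TR' is not defined
```

```bash
sed -i 's/^C=np.array.*/C=np.array([.5961,.0518]);TR=robot.tip_reach/' h.py; python3 - <<'E'
from h import *
p0=292.5;ims=[]
for k in range(4):
    arc(p0+20*k,p0+20*k+20,.0574,.0775+k*.00011,vel=.10,step=10)
    ims.append(cv2.resize(robot.grab_frame('wrist'),(384,240)))
print(robot.observe()['time']);snap('f',('wrist',))
cv2.imwrite('pics/f3.png',np.vstack([np.hstack(ims[:2]),np.hstack(ims[2:])]))
E
```

```text
(2.2, -4.8, -0.3) (4.0, -3.7, 0.3)
(4.6, -3.1, 0.6) (4.9, -2.8, 1.2)
(5.7, -2.1, -1.0) (5.7, -1.5, 0.4)
(6.4, -0.4, -0.4) (7.2, 1.1, -0.3)
26.8583
```

View pics/f3.png

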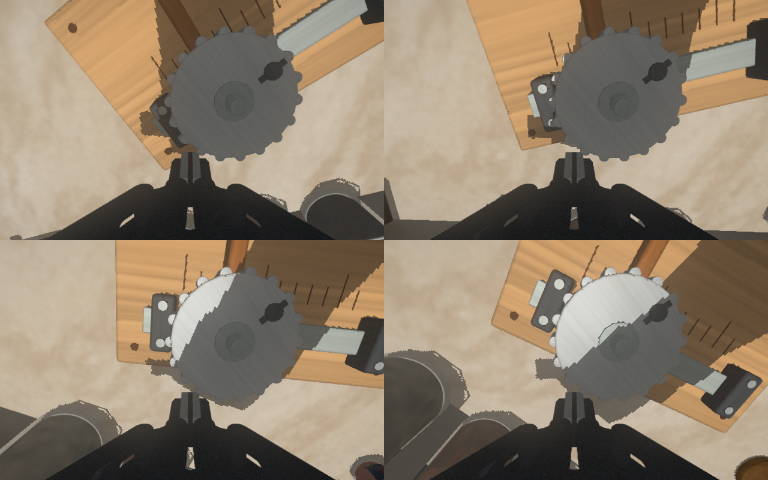

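```bash
sed -i 's/^C=np.array.*/C=np.array([.5964,.0517]);TR=robot.tip_reach/' h.py; python3 - <<'E'
from h import *
p0=372.5;ims=[]
for k in range(4):
    arc(p0+25*k,p0+25*k+25,.0575,.078+k*.00011,vel=.10,step=12.5)
    ims.append(cv2.resize(robot.grab_frame('wrist'),(384,240)))
print(robot.observe()['time']);snap('g',('wrist',))
cv2.imwrite('pics/g3.png',np.vstack([np.hstack(ims[:2]),np.hstack(ims[2:])]))
E
```

```text
(6.1, 2.8, -0.5) (5.2, 3.6, 0.1)
(5.1, 5.7, 0.9) (4.3, 7.7, 1.3)
(2.7, 8.5, 1.0) (0.5, 8.3, 0.2)
(-1.3, 7.7, 0.6) (-1.6, 5.7, 0.7)
30.0417
```

View pics/g3.png

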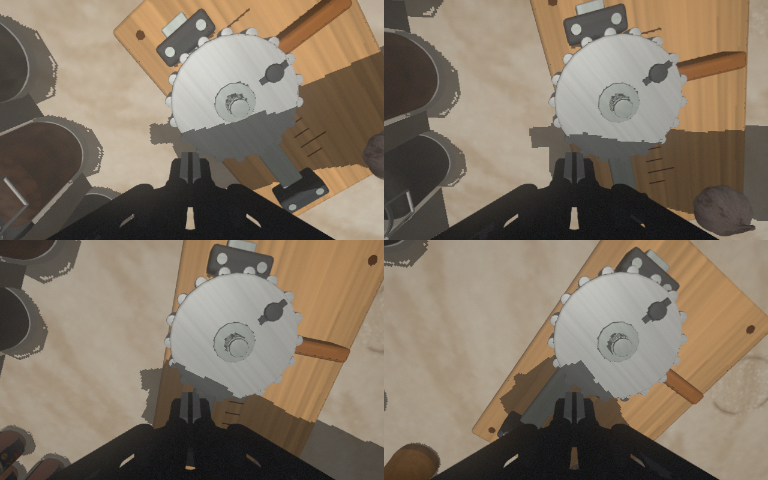

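```bash
python3 - <<'E'
from h import *
f=cv2.imread('pics/g_wrist.png');cv2.imwrite('pics/gc.png',cv2.resize(f[40:280,260:520],None,fx=2.5,fy=2.5,interpolation=cv2.INTER_CUBIC))
E
```

```text
(no output)
```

View pics/gc.png

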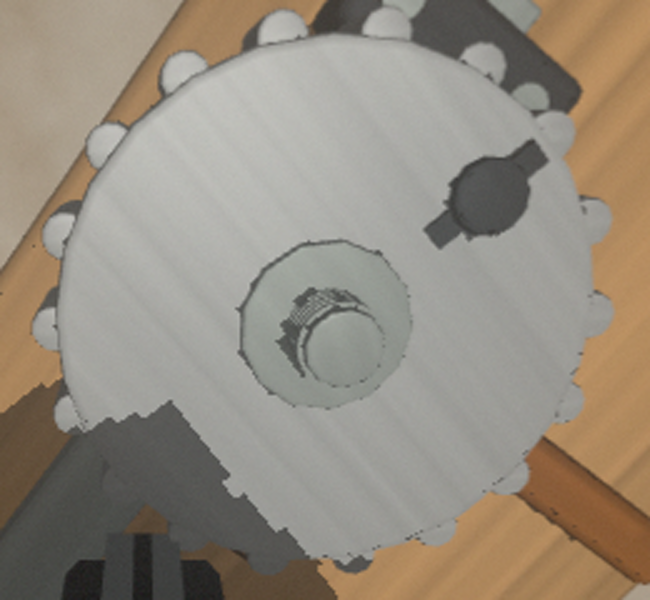

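```bash
python3 - <<'E'
from h import *
g=lambda L:np.array(L)/2.5+[260,40]
mang('g',g((490,195)),g([(60,310),(592,270),(330,36),(150,95),(510,95),(560,440),(430,530),(75,415)]),z=.0862)
E
```

```text
centre (array([0.59613181, 0.05071378]), np.float64(0.043616773538877406)) mark r 0.03163001500661826 ang -86.77617529899253
```

```bash
python3 - <<'E'
from h import *
print(robot.observe()['q'][5])
p=472.5
robot.line_to(fp(p,.076,.079),vel=.2);robot.line_to(fp(p,.076,.118),vel=.25)
p0=203.2
robot.move_pose(fp(p0,.076,.118),rot(p0))
robot.line_to(fp(p0,.076,.079),vel=.2,guard=10)
h=robot.line_to(fp(p0,.0576,.079),vel=.08,guard=7);o=robot.observe()
print(h,np.hypot(*(o['tool_pos'][:2]-C)),o['ft_force'],o['time'])
if not h:
    ims=[];pc=p0
    for k in range(4):
        e=arc(pc,pc+30,.0576,.079+k*.00017,vel=.12,step=15)
        ims.append(cv2.resize(robot.grab_frame('wrist'),(384,240)))
        if abs(e-pc-30)>.1:break
        pc+=30
    while len(ims)<4: ims.append(ims[-1])
    print(e,robot.observe()['time']);snap('i',('wrist',))
    cv2.imwrite('pics/i3.png',np.vstack([np.hstack(ims[:2]),np.hstack(ims[2:])]))
else:
    snap('i',('wrist',))
E
```

```text
-145.05961484123162
False 0.057181862686045644 [-2.22800794 -0.62674327  0.43958678] 35.1083
(0.2, -0.1, -0.4) (-0.1, -0.3, -0.1)
(0.7, -0.1, 0.3) (0.5, -0.2, -0.1)
(-0.5, -0.3, 0.6) (-0.3, 0.0, -0.0)
(-0.2, -0.5, 0.1) (0.1, -0.1, -0.9)
323.2 38.575
```

View pics/i3.png

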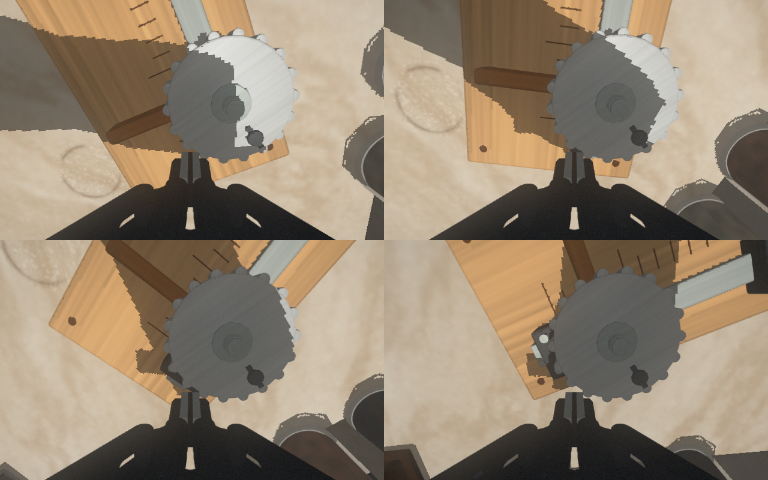

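```bash
python3 - <<'E'
from h import *
ims=[];pc=323.2
for k in range(4):
    e=arc(pc,pc+38,.0574,.0797+k*.0002,vel=.12,step=12.7)
    ims.append(cv2.resize(robot.grab_frame('wrist'),(384,240)))
    if abs(e-pc-38)>.1:break
    pc+=38
while len(ims)<4: ims.append(ims[-1])
print(e,robot.observe()['time']);snap('j',('wrist',))
cv2.imwrite('pics/j3.png',np.vstack([np.hstack(ims[:2]),np.hstack(ims[2:])]))
f=cv2.imread('pics/j_wrist.png');cv2.imwrite('pics/jc.png',cv2.resize(f[40:280,260:520],None,fx=2.5,fy=2.5,interpolation=cv2.INTER_CUBIC))
E
```

```text
(0.6, -1.1, -0.7) (-0.5, -0.9, -0.2) (-0.3, -0.3, -0.9)
(-0.4, -0.2, 0.4) (-0.2, 0.2, 0.0) (0.2, -0.4, -0.7)
(-0.2, -0.6, -0.8) (-0.4, -0.5, 0.3) (0.6, -0.4, 0.5)
(0.2, -0.4, -0.1) (-0.5, 0.4, 0.2) (0.3, -0.4, -0.3)
475.2 43.325
```

View pics/j3.png

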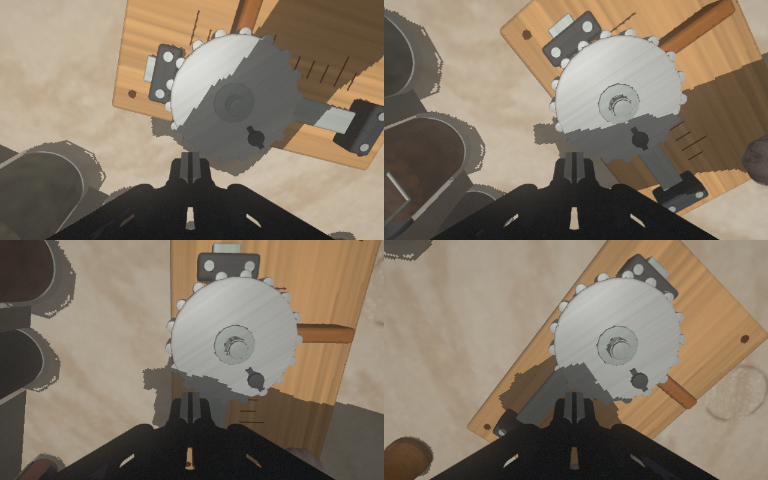

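View pics/jc.png

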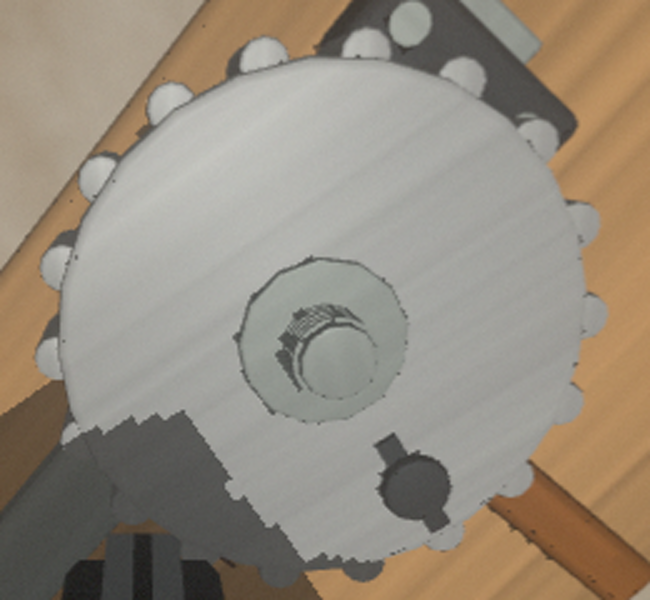

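```bash
python3 - <<'E'
from h import *
g=lambda L:np.array(L)/2.5+[260,40]
mang('j',g((415,487)),g([(62,300),(583,290),(320,57),(150,125),(500,120),(555,440),(400,562),(90,430)]),z=.0878)
o=robot.observe();print(o['tool_pos'],np.hypot(*(o['tool_pos'][:2]-C)))
E
```

```text
centre (array([0.59583124, 0.05057451]), np.float64(0.04326214085423243)) mark r 0.031448745581544514 ang 179.8692486203123
[0.57220011 0.10360057 0.15303713] 0.0572652041794771
```

```bash
python3 - <<'E'
from h import *
robot.line_to(fp(475.2,.076,.0803),vel=.15);robot.line_to(fp(475.2,.076,.125),vel=.25)
th=np.radians(16);X=np.array([np.cos(th),np.sin(th)]);Y=np.array([-X[1],X[0]])
P=np.array([.4897,.0145])+.015*X
pos=lambda y,z:[*(P+y*Y),z+TR]
robot.move_pose(pos(-.034,.12),[180,0,-164])
snap('k')
print(robot.observe()['time'])
robot.line_to(pos(-.034,.027),vel=.2,guard=8)
h=robot.line_to(pos(-.0,.027),vel=.05,guard=5)
o=robot.observe();print(h,o['tool_pos'],(o['tool_pos'][:2]-P)@Y,o['ft_force'],o['time'])
E
```

```text
45.8167
True [0.50766726 0.00670362 0.09993765] -0.012446805660760778 [-0.1151901  -0.39239274 -0.3556281 ] 46.9167
```

View pics/k_wrist.png

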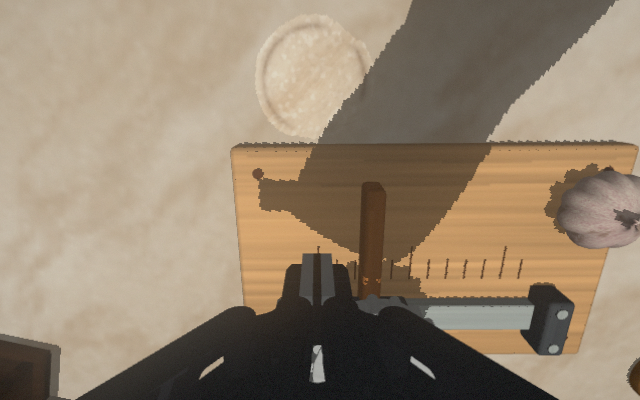

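```bash
python3 - <<'E'
from h import *
th=np.radians(16);X=np.array([np.cos(th),np.sin(th)]);Y=np.array([-X[1],X[0]])
P=np.array([.4897,.0145])+.015*X
pos=lambda y,z:[*(P+y*Y),z+TR]
def st(t):
    o=robot.observe();print(t,round((o['tool_pos'][:2]-P)@Y,4),np.round(o['ft_force'],1),o['time'])
h=robot.line_to(pos(.0,.027),vel=.04,guard=22);st(h)
if not h:
    h=robot.line_to(pos(.070,.027),vel=.07,guard=16);st(h)
    snap('l',('wrist',))
    if not h:
        h=robot.line_to(pos(.110,.027),vel=.025,guard=16);st(h)
snap('m',('wrist','scene'))
E
```

```text
False -0.0006 [ 0.3 -5.7  0.4] 47.4083
False 0.0695 [-2.3 -5.4  2.2] 48.5583
True 0.0819 [ 0.1 -6.2  2.7] 49.3833
```

View pics/m_wrist.png

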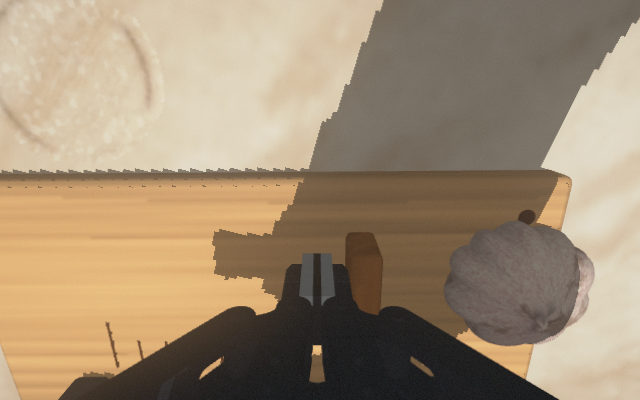

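```bash
python3 - <<'E'
from h import *
th=np.radians(16);X=np.array([np.cos(th),np.sin(th)]);Y=np.array([-X[1],X[0]])
P=np.array([.4897,.0145])+.015*X
pos=lambda y,z:[*(P+y*Y),z+TR]
def st(t):
    o=robot.observe();print(t,round((o['tool_pos'][:2]-P)@Y,4),np.round(o['ft_force'],1),o['time'])
robot.pause(.3);st(0)
h=robot.line_to(pos(.100,.027),vel=.02,guard=18);st(h)
# back off, lift, look
robot.line_to(pos(.060,.027),vel=.15);robot.line_to(pos(.060,.12),vel=.25)
robot.move_pose([.555,.12,.30],[180,0,0]);st('look')
snap('n',('wrist',))
f=cv2.imread('pics/n_wrist.png');cv2.imwrite('pics/nc.png',cv2.resize(f,(800,500)))
E
```

```text
0 0.0819 [ 0.7 -5.3  3.2] 49.7833
True 0.0822 [ 0.9 -4.2  2.9] 50.15
look 0.0834 [-0.1  0.7  0.2] 53.9083
```

View pics/n_wrist.png

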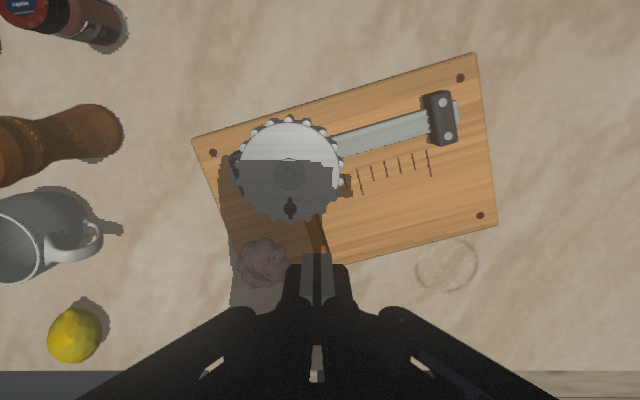

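```bash
python3 - <<'E'
from h import *
c=np.load('n_wrist.npy',allow_pickle=True).item()
a=cast(c,[[289,171],[290,208],[439,118]],[.088]);print(a)
th=np.radians(16);X=np.array([np.cos(th),np.sin(th)]);Y=np.array([-X[1],X[0]])
print('travel',(a[0,:2]-[.5958,.0508])@np.c_[X,Y]);d=a[1,:2]-a[0,:2];print(np.hypot(*d),np.degrees(np.arctan2(d[1],d[0])))
R=cast(c,[[439,118]],.046)[0,:2];print('wheel from R block (home: 0,150mm)',(a[0,:2]-R)@np.c_[X,Y])
E
```

```text
[[0.57204726 0.14240144 0.088     ]
 [0.5384493  0.14239272 0.088     ]
 [0.61611155 0.01920898 0.088     ]]
travel [0.00241618 0.0946001 ]
0.033597961278235375 -179.98513055069395
wheel from R block (home: 0,150mm) [-0.00111628  0.14398033]
```

```bash
python3 - <<'E'
from h import *
robot.job_done();print(robot.observe()['time'])
E
```

```text
the job is handed in; nothing more can be done
the job is handed in; nothing more can be done
```

I loosened the wheel by about two turns, pushed the fence left until the carriage hit the end block, and handed the job in. The arm was clear of everything by then. The clock read 53.9 s at my last check, against the 67 s limit, and no verdict was reported.

- **Wheel:** I rolled it with a corner of the closed fingertip in three strokes around the rim. The first stroke slipped, turning the wheel about 177° instead of 237°. I pressed slightly deeper on the others and followed the mark, which put the total at about 704° (12.3 rad, inside 11.0–14.1). The final picture shows the mark at the same angle after the push. During loosening, the wheel centre stayed within about 1 mm.
- **Carriage:** It moved about 94 mm with about 6 N on the finger after each stretch, then stopped hard. A second push with an 18 N limit gained only 0.3 mm, so I take it as home.
- **Forces and surroundings:** The readings I printed between steps stayed below 10 N; peak contact force was not logged. All pushes were guarded, the highest limit being a 22 N rise. The garlic looked undisturbed in the final picture, and nothing I did went near the other things.
- **Disagreement:** Measured from the right end block, the last picture puts the wheel 144 mm away, where home would be 150 mm. The earlier pictures, corrected for scale, called for about 92 mm of travel, close to the 94 mm made. I trusted that and the hard stop, because this camera's distances were off by a few millimetres elsewhere.

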